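# Tare the dial scale for the weighing cup

### The arm

A 7-joint arm with a two-finger parallel gripper is mounted at the origin on the work surface. World frame = base frame: x ahead of the robot, y to its left, z up, the work surface at z = 0. Lengths are in m, angles in rad, forces in N, time in s.
With the tool pointing down it reaches from about 0.425 to 0.925 m from the base axis. Payload 6.8 kg.
Tool frame: the origin (TCP) lies between the finger pads; the fingertips stand 22 mm ahead of it and the grasp point (between the pads) lies 3 mm ahead of it; z points along the fingers, y is the direction in which the jaws open and shut (so a half turn about z gives the same grasp; the last joint's range is limited). The gripper opens to 85 mm and grips with 20 to 120 N. Pads are 22 mm wide; open, the fingers measure 114 mm over their backs; the gripper's body (76 mm by 85 mm) begins 54 mm behind the grasp point. The pads swing forward as they close: fully open they stand 13 mm farther back than shut.
Start: joints at [1.232, 0.477, 0.022, 1.555, -0.011, 1.109, -0.083], TCP at [0.154, -0.657, 0.253] pointing down, gripper open.
Joint ranges: [-2.96, 2.96], [-0.34, 2.1], [-1.41, 1.46], [0.24, 2.44], [-1.37, 4.51], [0.17, 1.92], [-2.96, 2.96]. Speed limits (rad/s): [2.39, 2.39, 3.14, 3.14, 3.14, 3.14, 3.14].

### API

Orientations are given as a unit quaternion [w, x, y, z].
In Python, from station import bot gives the robot as it stands. The module is installed in compiled form; this text tells all that it offers.
- The arm moves only by the tool drive_tool, never from a script. Its argument "series" is one flat list of numbers, 7 for each row, row after row: the opening, from -1 (shut) to 1 (fully open), then the shift along the tool's x, y, z in mm, then the turn, a rotation vector about the tool's x, y, z in rad. In form: [jaw, x, y, z, wx, wy, wz, jaw, x, y, z, wx, wy, wz, ...]. A call has 1 to 12 rows; each row shifts and turns the commanded pose from where the row before left it, along the tool's axes as they then stand; what a row does not reach is not made up. A row lasts 1/8 s, in which the tool goes at most 62.5 mm and 10.7 degrees, less where a joint would pass 70% of its speed; a pose out of reach is approached as far as the arm can. A call with a gripper value outside its range is refused whole. The fingers move at their own pace and stop on an object; "force" is the grip in N (left out, the last holds). Time passes only in rows, so rows that do not move let the fingers close. It gives the time, the measured TCP pose, the force and the opening at its end, in the units of the state.
- bot.get_obs(): the state, without advancing time (a new reading comes with each control period).
- bot.read_camera(name): name is "side" or "top" or "wrist"; returns a dict with "pixels" (480x640x3 uint8, blue, green, red), "camera_matrix" (3x3 intrinsics, pixels), "rvec" (rotation vector, rad) and "tvec" (3), from world to camera coordinates, as OpenCV has them. Camera axes: x right, y down, z forward; pixel columns grow to the right and rows downward; lengths in m; the calibration is good to about 2 mm. A picture is of the moment at which its call begins. There is no depth.
- bot.hand_in(): hands the job in, once; it reports no verdict.
The state is a dict: "t": time; "q": joint angles; "joint_vel": joint speeds; "joint_torque": joint torques, N m; "eef_pos": TCP position; "tool_rot": TCP orientation; "contact_force": force on the tool from outside, world axes, zero at the start; "torque": the same for the moment, N m; "gripper_width": opening from 0.0 (shut) to 1.0 (fully open).
Only numpy, scipy, OpenCV 4.12 (cv2) and the standard library are available. Lean on these libraries where they do the work, as an engineer would, in place of code of your own. Each camera call takes 0.05 s, during which the arm holds its last target. There are 200 camera calls.

### The job

Tare the dial scale for the empty steel weighing cup: set the cup upright on the middle of the scale's pan, gently, so that the pan is never driven down to its stop, and let go of it. Then turn the dial's rim, for instance by pushing its upright tab, until its zero mark lines up with the needle, and let go. Leave the cup standing on the pan and do not disturb the other things on the counter.

Things in the scene. Friction and masses are not known exactly. Their poses are not given: they have to be found in the camera images.
- cup: the weighing cup: an open, straight-walled, plain steel cup, 62 mm outside diameter, 65 mm tall, wall 3 mm, 0.14 to 0.28 kg; origin at the centre of its underside, z up. It stands on the counter to the left of the scale, its place swapped at random with the jar and the glass dish; about 30 mm or more free round it.
- scale: the dial scale, heavy and fixed to the counter: a white plastic base 200 mm (its x) by 370 mm (its y), top 50 mm above the counter; origin at the centre of its underside on the counter, x pointing away from the robot, turned a little about the vertical. The pan lies 100 mm from the origin to its +y, the dial 100 mm to its -y.
- pan_top (a point): the centre of the upper face of the round steel pan (130 mm across, flat, 6 mm thick), 81 mm above the counter when empty; it rides on a spring (500 N/m) and sinks up to 25 mm
- dial_center (a point): on the dial's vertical axis, at the height of the upper face of its turning rim (91 mm above the counter). The dial faces up; a round black rim 128 mm across, with a white graduated card inside, turns as one piece about this axis and stays where it is left (friction 0.12 N m, about 2 N at the tab). Round it is a fixed white collar 138 mm across, 75 mm high. A flat cover flush with the rim's upper face covers card and needle, so that nothing can touch the needle.
- zero_mark (a point): the outer end of the zero mark: a thick black line 21 mm long on the card, directly inside the tab; this point lies 50 mm from the dial's axis, at the height of the rim's upper face
- tab (a point): top centre of the upright black tab on the rim, at the zero mark: 16 mm along the radius (56 to 72 mm from the axis), 10 mm across, rising 18 mm above the rim's upper face, to 109 mm above the counter; this point lies 64 mm from the axis. Pushing the tab sideways turns the rim.
- needle_tip (a point): the tip of the dark slim needle, 50 mm from the dial's axis, given at the height of the rim's upper face. The pan's load alone turns it: clockwise from above, 3.92 rad per kg, from pointing along the scale's x when the pan is empty.
- bezel (a joint): angle of the dial's rim in rad, growing clockwise seen from above, 0 when the zero mark and tab point along the scale's x; stops at -1.4 and 2.2; starts between -0.9 and 0.2
- needle (a joint): angle of the needle in rad, growing clockwise seen from above, 0 when it points along the scale's x (empty pan); the zero mark is at the needle when both angles are equal
- pan (a joint): how far the pan has sunk, in m, 0 when empty; its stop is at 0.025 (reached with about 12 N); 200 rad of needle per metre
- jar: closed clear screw-top jar with a white lid, 58 mm across, 68 mm tall; origin at the centre of its underside. A bystander.
- petri: closed glass dish, 64 mm across, 28 mm tall; origin at the centre of its underside. A bystander.
- reagent: amber bottle, 64 mm across, 85 mm tall; origin at the centre of its underside. A bystander.
- forceps: steel forceps lying flat, about 130 mm long along its x axis, 22 mm wide, 6 mm thick; origin 3 mm under its middle. A bystander, lying on the scale's base in the gap between pan and dial.
- timer: grey plastic box timer 65 x 75 x 22 mm; origin at the centre of its underside. A bystander.
- tape: roll of paper tape lying flat, 84 mm across, hole 60 mm, 22 mm tall; origin at the centre of its underside. A bystander.
There are look-alikes about, which are no part of the job. What is shaped like the cup but blue, green or red is not meant.

How it is judged:
By the outcome, as a careful person would: the job done as asked, in the order asked, and still so for the second after the job is handed in, with the robot touching nothing.
It also fails if it takes over 56 s, if anything falls off the work surface, if the arm or the gripper's body presses on something with over 40 N, if the wrist force passes 120 N, or if a joint passes its speed limit or range.

## Working session

There is one attempt and no reset: what is moved stays moved. The work goes in short steps, Python scripts to look and compute and a tool call to move; the robot and the scene stay as the last step left them, time stands still between calls to the robot, and variables do not carry over. Pictures are saved under pics/ and viewed, about 8 in all and at most 12, crops included, and the job is handed in when it is done.

Besides the shell and the picture viewer there is one more tool, called as a command line: name --argument value ..., lists and objects as JSON in quotes. drive_tool: Moves the arm, as the interface text tells. Its arguments: {"type":"object","properties":{"series":{"type":"array"},"force":{"type":"number"}},"required":["series"]}

```bash
mkdir -p pics; cat > h.py <<'E'
import numpy as np, cv2
from station import bot
def cam(n,f=None):
    c=bot.read_camera(n)
    if f: cv2.imwrite(f'pics/{f}.png',c['pixels'])
    return c
def proj(c,P):
    return cv2.projectPoints(np.float64(P).reshape(-1,1,3),np.float64(c['rvec']),np.float64(c['tvec']),c['camera_matrix'],None)[0].reshape(-1,2)
def ray(c,u,v,z):
    R=cv2.Rodrigues(np.float64(c['rvec']))[0];t=np.float64(c['tvec']).ravel()
    d=R.T@np.linalg.solve(c['camera_matrix'],[u,v,1]);o=-R.T@t
    return o+d*(z-o[2])/d[2]
E
python3 - <<'E'
from h import *
for n in('top','side'):
    c=cam(n,n+'0');R=cv2.Rodrigues(np.float64(c['rvec']))[0];print(n,-R.T@np.float64(c['tvec']).ravel(),c['camera_matrix'][0,0])
o=bot.get_obs();print({k:np.round(v,3) for k,v in o.items()})
E
```

```text
top [ 0.42407141 -0.03994186  1.33256993] 530.2893475095253
side [0.26689233 0.88960339 0.68667077] 481.46956395731223
{'t': np.float64(0.1), 'q': array([ 1.232,  0.478,  0.022,  1.556, -0.012,  1.109, -0.083]), 'joint_vel': array([-0.001, -0.001, -0.002, -0.001,  0.002,  0.002,  0.001]), 'joint_torque': array([ 5.0000e-03, -5.9775e+01,  1.6130e+00, -2.8195e+01,  1.3000e-02,
        5.0000e-03,  0.0000e+00]), 'eef_pos': array([ 0.154, -0.657,  0.252]), 'tool_rot': array([-0.001,  0.993,  0.115, -0.   ]), 'contact_force': array([-1.152,  0.236, -0.097]), 'torque': array([-0.003,  0.006, -0.031]), 'gripper_width': np.float64(0.999)}
```

View pics/top0.png

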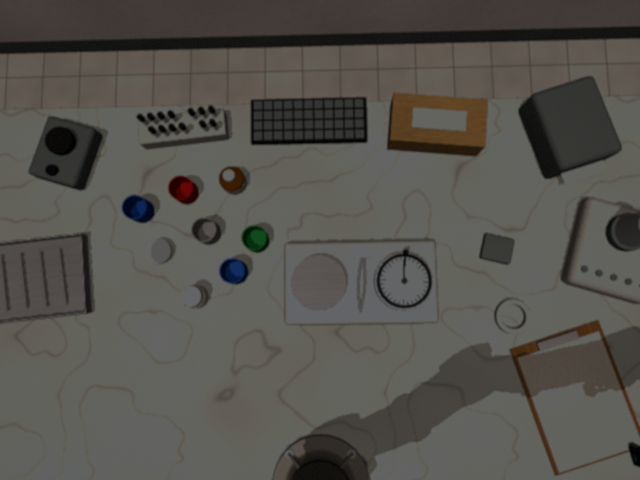

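View pics/side0.png

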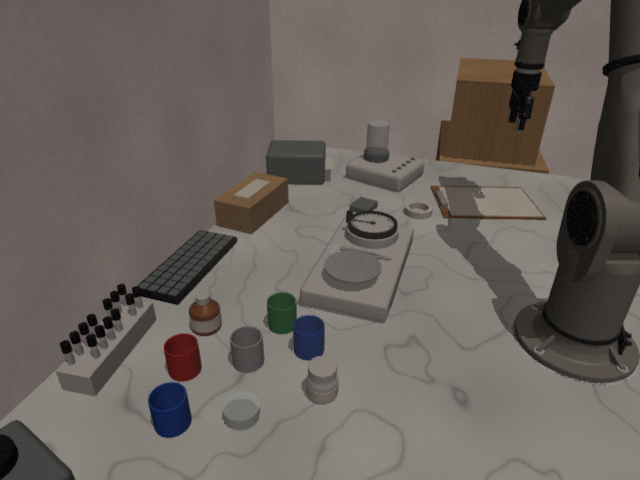

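Top view: the only grey steel cup is at about (206,230). Look-alikes are blue (138,208) and (233,271), red (183,189) and green (256,238); the jar (195,296), dish (162,250) and bottle (232,179) are the other objects nearby. I choose the grey one and check it, along with the scale, in one enlarged crop.

```bash
python3 - <<'E'
from h import *
im=cv2.imread('pics/top0.png')
a=cv2.resize(im[160:310,160:280],None,fx=4,fy=4,interpolation=cv2.INTER_CUBIC)[:600,:]
a=a[160:560]  # rows 200..300
b=cv2.resize(im[230:330,280:440],None,fx=4,fy=4,interpolation=cv2.INTER_CUBIC)
a=cv2.resize(im[205:265,170:280],None,fx=5,fy=5,interpolation=cv2.INTER_CUBIC)[:, :550]
o=np.zeros((600,800,3),np.uint8); 
b=cv2.resize(im[234:330,280:440],None,fx=5,fy=5,interpolation=cv2.INTER_CUBIC)[:480]
o=np.vstack([cv2.resize(im[205:245,280-110:280+50-110+0],None,fx=5,fy=5,interpolation=cv2.INTER_CUBIC)[:200,:800],b[:400]])
cv2.imwrite('pics/crop1.png',np.clip(o.astype(float)*1.8,0,255).astype(np.uint8))
E
```

```text
Traceback (most recent call last):
ValueError: all the input array dimensions except for the concatenation axis must match exactly, but along dimension 1, the array at index 0 has size 250 and the array at index 1 has size 800
```

```bash
python3 - <<'E'
from h import *
im=cv2.imread('pics/top0.png')
g=lambda x:cv2.resize(x,None,fx=5,fy=5,interpolation=cv2.INTER_CUBIC)
# top strip: cols 140-300 rows 210-250; below: cols 280-440 rows 238-318
o=np.vstack([g(im[212:252,140:300]),g(im[240:320,280:440])])
cv2.imwrite('pics/crop1.png',cv2.convertScaleAbs(o,alpha=1.9))
E
```

```text
(no output)
```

View pics/crop1.png

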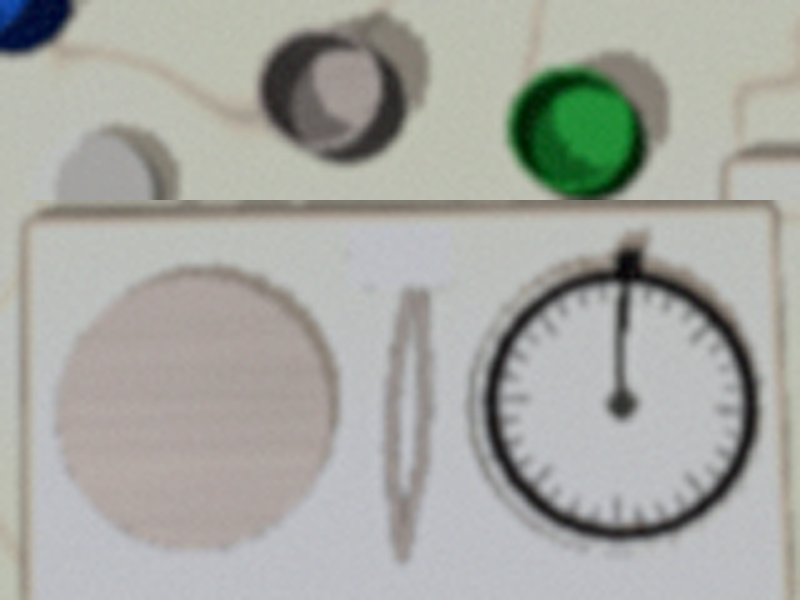

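The crop confirms a grey steel, open, empty cup at about crop (333,97). The pan centre is at (197,408), the dial centre at (621,404), and the tab at about (628,265), almost along the scale's x.

```bash
python3 - <<'E'
from h import *
from scipy.optimize import least_squares
c=bot.read_camera('top');s=bot.read_camera('side')
a=np.linspace(0,2*np.pi,72)
ring=lambda x,y,r,z:np.c_[x+r*np.cos(a),y+r*np.sin(a),0*a+z]
def bb(k,x,y):
    p=proj(k,np.vstack([ring(x,y,.031,0),ring(x,y,.031,.065)])); return np.r_[p.min(0),p.max(0)]
m=np.r_[192,218,221.3,244.4]-.4
r=least_squares(lambda v:bb(c,*v)-m,[.44,-.3+.6])
print('cup',r.x,r.fun,'side bbox',bb(s,*r.x))
P=ray(c,319,281.2,.081);D=ray(c,403.8,280.4,.091);T=ray(c,405.2,252.6,.109)
print('pan',P,'dial',D,'tab',T,np.linalg.norm((T-D)[:2]))
d=(P-D)[:2];print('dist',np.linalg.norm(d));yaw=np.arctan2(d[1],d[0])-np.pi/2;print('yaw',yaw)
t=(T-D);print('bezel',yaw-np.arctan2(t[1],t[0]))
for n,u,v,z in(('jar',195,296,.068),('petri',162,250,.028),('blue2',233,271,.06),('green',256,238,.06),('red',183,189,.06),('reag',232,179,.085)): print(n,ray(c,u,v,z)[:2])
print('side grey pan/dial',proj(s,[P,D,T]))
im=s['pixels']; h=im[315:380,220:275]; cv2.imwrite('pics/c.png',cv2.resize(h,None,fx=6,fy=6))
E
```

```text
cup [0.61245502 0.27489066] [-0.83149433 -0.94264432  0.86943554  0.97144663] side bbox [229.82966646 325.22891277 264.50272557 372.82960547]
pan [ 0.48223524 -0.00499035  0.081     ] dial [ 0.48116471 -0.20283758  0.091     ] tab [ 0.54437747 -0.20564446  0.109     ] 0.06327504469205723
dist 0.1978501253551601
yaw -0.00541082253662406
bezel 0.03896372894663828
jar [0.45126713 0.2919042 ]
petri [0.56723185 0.38722803]
blue2 [0.51035674 0.20282766]
green [0.58980304 0.14744957]
red [0.7142111  0.32841783]
reag [0.73113016 0.20246412]
side grey pan/dial [[351.67387919 264.46829089]
 [372.11748447 221.68805785]
 [349.2340174  211.38322074]]
```

drive_tool --series '[1,45,-24,0,0,0,0,1,45,-24,0,0,0,0,1,45,-24,0,0,0,0,1,45,-24,0,0,0,0,1,45,-24,0,0,0,0,1,45,-24,0,0,0,0,1,45,-24,0,0,0,0,1,45,-24,0,0,0,0,1,45,-24,0,0,0,0]' --force 25

```text
t: 1.32
eef_pos: [0.5002, -0.3531, 0.2533]
tool_rot: [0.0, 0.993, 0.115, -0.0]
contact_force: [0.9, -0.5, -0.3]
gripper_width: 0.998
```

drive_tool --series '[1,21,-48,0,0,0,0,1,21,-48,0,0,0,0,1,21,-48,0,0,0,0,1,21,-48,0,0,0,0,1,21,-48,0,0,0,0,1,21,-48,0,0,0,0,1,21,-48,0,0,0,0,1,21,-48,0,0,0,0,1,21,-48,0,0,0,0,1,21,-48,0,0,0,0,1,21,-48,0,0,0,0,1,10,-28,0,0,0,0]'

```text
t: 2.82
eef_pos: [0.6063, 0.2457, 0.253]
tool_rot: [-0.001, 0.993, 0.117, -0.0]
contact_force: [0.2, -0.7, -0.3]
gripper_width: 0.999
```

```bash
cat >> h.py <<'E'
from scipy.spatial.transform import Rotation as Ro
def st(): 
    o=bot.get_obs();R=Ro.from_quat(np.r_[o['tool_rot'][1:],o['tool_rot'][0]]).as_matrix()
    print('t',round(float(o['t']),2),'p',np.round(o['eef_pos'],4),'q7',round(o['q'][6],2),'F',np.round(o['contact_force'],1),'w',round(float(o['gripper_width']),3));print('xaxis',np.round(R[:,0],3),'z',np.round(R[:,2],3))
    return o,R
def go(o,R,P): 
    d=R.T@(np.float64(P)-o['eef_pos'])*1000; print('tool delta',np.round(d,1)); return d
E
python3 - <<'E'
from h import *
o,R=st(); go(o,R,[.612,.275,.15])
c=cam('wrist','wrist1'); print(proj(c,[[.612,.275,.065],[.612,.275,0]]))
E
```

```text
t 2.83 p [0.6063 0.2457 0.253 ] q7 -1.96 F [ 0.2 -0.7 -0.3] w 0.999
xaxis [ 0.973  0.232 -0.   ] z [-0.001  0.001 -1.   ]
tool delta [ 12.4 -27.1 103. ]
[[280.27452678 202.22725315]
 [286.03034491 188.55983717]]
```

View pics/wrist1.png

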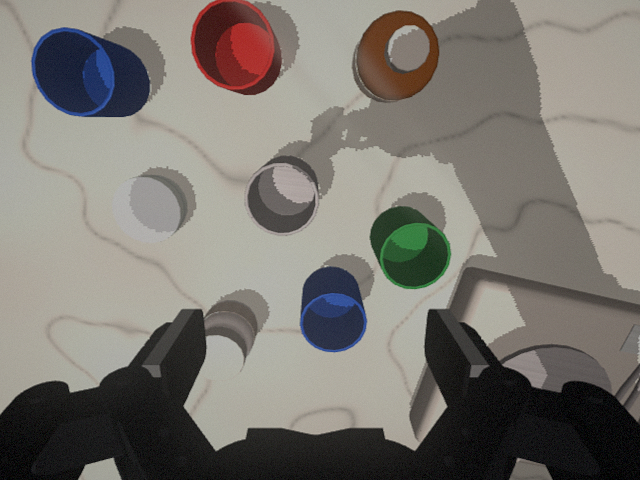

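The wrist view shows the grey cup's rim centred at about (282,199) against a predicted (280,202). That shifts the cup to about (0.614, 0.274). I align, descend and grip.

drive_tool --series '[1,14.5,-25.5,0,0,0,0,1,0,0,40,0,0,0,1,0,0,45,0,0,0,1,0,0,45,0,0,0,1,0,0,40,0,0,0,1,0,0,25,0,0,0,1,0,0,10,0,0,0,1,0,0,0,0,0,0]'

```text
t: 3.88
eef_pos: [0.6149, 0.2701, 0.0481]
tool_rot: [0.0, 0.993, 0.115, -0.0]
contact_force: [-0.9, -0.4, -0.6]
gripper_width: 1.001
```

drive_tool --series '[-1,0,0,0,0,0,0,-1,0,0,0,0,0,0,-1,0,0,0,0,0,0,-1,0,0,0,0,0,0,-1,0,0,0,0,0,0,-1,0,0,0,0,0,0]' --force 30

```text
t: 4.62
eef_pos: [0.616, 0.2715, 0.0503]
tool_rot: [-0.001, 0.993, 0.115, 0.001]
contact_force: [-1.8, 2.3, 6.6]
gripper_width: 0.716
```

drive_tool --series '[-1,0,0,-10,0,0,0,-1,0,0,-30,0,0,0,-1,0,0,-40,0,0,0,-1,0,0,-40,0,0,0,-1,0,0,-40,0,0,0,-1,0,0,-20,0,0,0,-1,0,0,0,0,0,0]'

```text
t: 5.5
eef_pos: [0.6155, 0.2704, 0.2296]
tool_rot: [-0.0, 0.993, 0.115, 0.001]
contact_force: [-0.6, -0.6, -2.2]
gripper_width: 0.714
```

```bash
python3 - <<'E'
from h import *
o,R=st(); go(o,R,[.482,-.005,.2])
c=cam('side','side1'); 
p=proj(c,[o['eef_pos']])[0];print(p)
u,v=int(p[0]),int(p[1]);cv2.imwrite('pics/side1c.png',cv2.convertScaleAbs(cv2.resize(c['pixels'][v-70:v+80,u-100:u+100],None,fx=3,fy=3),alpha=1.4))
E
```

```text
t 5.5 p [0.6155 0.2704 0.2296] q7 -2.0 F [-0.6 -0.6 -2.2] w 0.714
xaxis [0.974 0.228 0.002] z [ 0.002  0.001 -1.   ]
tool delta [-193.   237.6   29. ]
[239.25335307 261.84363219]
```

View pics/side1c.png

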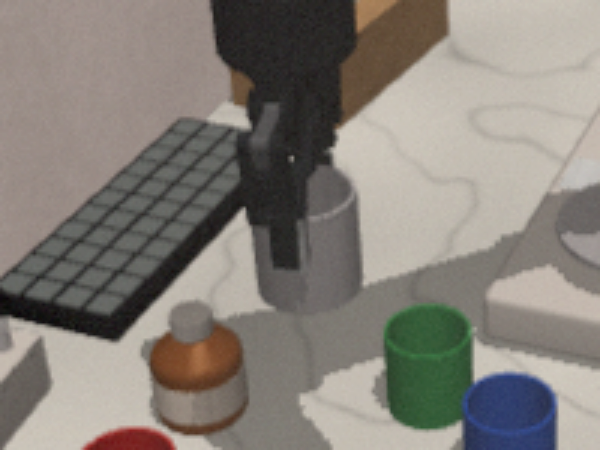

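The crop shows the grey cup held upright and centred between the pads, with its base at about crop (308,308) and clear of everything. The wrist reading puts its weight at roughly 2 N. I carry it over the pan.

drive_tool --series '[-1,-15,20,0,0,0,0,-1,-28,34,0,0,0,0,-1,-35,43,0,0,0,0,-1,-35,43,0,0,0,0,-1,-35,43,5,0,0,0,-1,-28,34,12,0,0,0,-1,-17,21,12,0,0,0,-1,0,0,0,0,0,0,-1,0,0,0,0,0,0]'

```text
t: 6.68
eef_pos: [0.4813, -0.0049, 0.1985]
tool_rot: [-0.0, 0.993, 0.115, -0.001]
contact_force: [-0.7, 0.8, -1.4]
gripper_width: 0.718
```

```bash
python3 - <<'E'
from h import *
o,R=st(); go(o,R,[.482,-.005,.13])
c=cam('side');t=cam('top','top2')
a=np.linspace(0,2*np.pi,72);x,y,z=o['eef_pos']
for k,n in((c,'side'),(t,'top')):
    im=k['pixels'].copy()
    for h,col in((z-.0503,(0,0,255)),(z-.0503+.065,(0,255,255)),(None,(0,255,0))):
        r=.031 if h is not None else .065
        pt=np.c_[x+r*np.cos(a),y+r*np.sin(a),0*a+h] if h is not None else np.c_[.482+r*np.cos(a),-.005+r*np.sin(a),0*a+.081]
        for q in proj(k,pt): cv2.circle(im,tuple(int(round(w)) for w in q),0,col,-1)
    u,v=proj(k,[[.482,-.005,.12]])[0].astype(int)
    globals()[n]=cv2.resize(im[v-75:v+75,u-65:u+65],None,fx=3,fy=3)
cv2.imwrite('pics/over.png',cv2.convertScaleAbs(np.hstack([side,top]),alpha=1.4))
E
```

```text
t 6.67 p [ 0.4813 -0.0049  0.1985] q7 -1.55 F [-0.7  0.8 -1.4] w 0.718
xaxis [ 0.973  0.229 -0.001] z [-0.001  0.    -1.   ]
tool delta [ 0.7  0.3 68.5]
```

View pics/over.png

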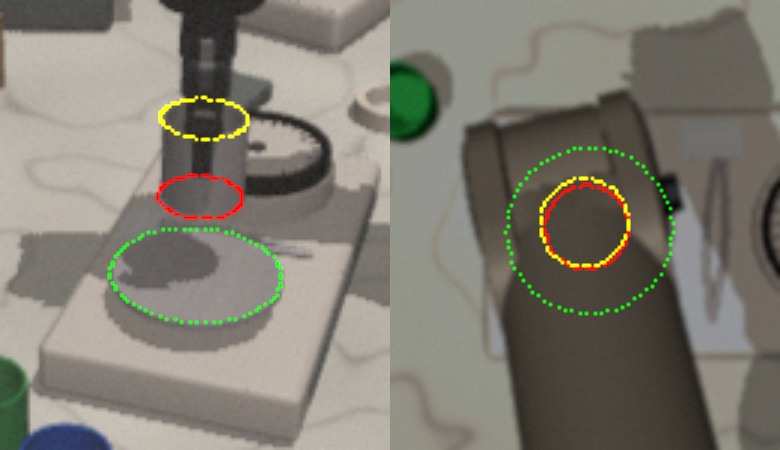

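The overlay matches: pan ring on pan, cup ring on cup, with the base height as predicted. I lower the cup slowly.

drive_tool --series '[-1,0.5,0,25,0,0,0,-1,0,0,25,0,0,0,-1,0,0,12,0,0,0,-1,0,0,3,0,0,0,-1,0,0,2,0,0,0,-1,0,0,2,0,0,0,-1,0,0,0,0,0,0]'

```text
t: 7.65
eef_pos: [0.4824, -0.0054, 0.1307]
tool_rot: [0.0, 0.993, 0.115, 0.0]
contact_force: [0.2, 0.1, -0.7]
gripper_width: 0.719
```

drive_tool --series '[-1,0,0,1.5,0,0,0,-1,0,0,1,0,0,0,-1,0,0,0,0,0,0]'

```text
t: 8.02
eef_pos: [0.4823, -0.0054, 0.1279]
tool_rot: [0.0, 0.993, 0.115, 0.0]
contact_force: [0.6, -1.0, -0.6]
gripper_width: 0.715
```

drive_tool --series '[0.45,0,0,0,0,0,0,0.5,0,0,0,0,0,0,0.6,0,0,0,0,0,0,0.8,0,0,0,0,0,0,0.95,0,0,0,0,0,0,0.95,0,0,0,0,0,0,0.95,0,0,0,0,0,0]'

```text
t: 8.9
eef_pos: [0.482, -0.0054, 0.1278]
tool_rot: [0.0, 0.993, 0.115, 0.0]
contact_force: [0.0, -0.3, 0.2]
gripper_width: 0.973
```

drive_tool --series '[0.95,0,0,-5,0,0,0,0.95,0,0,-20,0,0,0,0.95,0,0,-40,0,0,0,0.95,0,0,-35,0,0,0,0.95,0,0,0,0,0,0]'

```text
t: 9.52
eef_pos: [0.4839, -0.0052, 0.2308]
tool_rot: [0.0, 0.993, 0.115, 0.003]
contact_force: [0.2, -0.5, -1.4]
gripper_width: 0.974
```

```bash
python3 - <<'E'
from h import *
o,R=st(); go(o,R,[.545,-.205,.22])
c=cam('side')
def crop(k,P,w,h,f):
    u,v=proj(k,[P])[0].astype(int);print('origin',u-w,v-h);return cv2.resize(k['pixels'][v-h:v+h,u-w:u+w],None,fx=f,fy=f,interpolation=cv2.INTER_CUBIC)
cv2.imwrite('pics/placed.png',cv2.convertScaleAbs(crop(c,[.482,-.08,.1],80,75,4),alpha=1.5))
E
```

```text
t 9.53 p [ 0.4839 -0.0052  0.2308] q7 -1.54 F [ 0.2 -0.5 -1.4] w 0.974
xaxis [0.974 0.229 0.006] z [ 0.006  0.    -1.   ]
tool delta [ 13.8 208.5  11.2]
origin 280 166
```

View pics/placed.png

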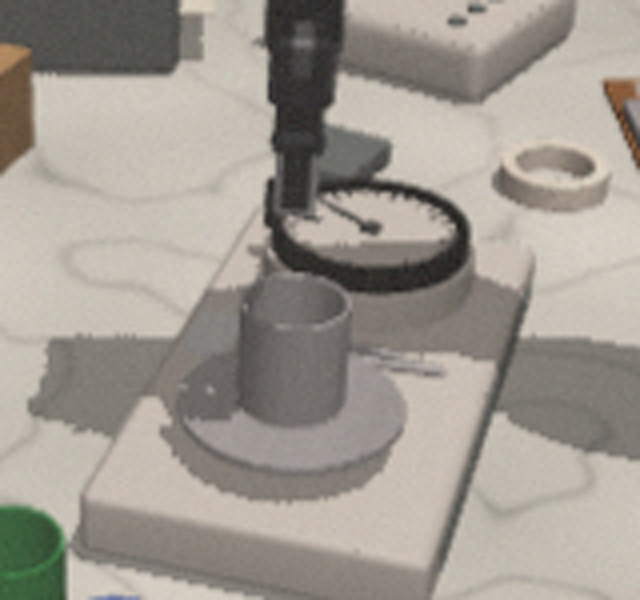

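The cup stands upright in the middle of the pan, and the needle has swung clockwise. I go above the tab with the jaws narrowed.

drive_tool --series '[0.2,2,30,0,0,0,0,-0.1,2,35,0,0,0,0,-0.45,2,40,0,0,0,0,-0.45,3,40,0,0,0,0,-0.45,3,35,0,0,0,0,-0.45,2,28,0,0,0,0,-0.45,0,0,0,0,0,0.09,-0.45,0,0,0,0,0,0.1,-0.45,0,0,0,0,0,0.085,-0.45,0,0,0,0,0,0]'

```text
t: 10.82
eef_pos: [0.5425, -0.2044, 0.2265]
tool_rot: [-0.0, 1.0, -0.022, -0.001]
contact_force: [-0.3, -0.0, 0.4]
gripper_width: 0.277
```

```bash
python3 - <<'E'
from h import *
o,R=st()
c=cam('wrist','wrist2');D=[.4812,-.2028,.091];T=[.5444,-.2056,.109]
print(proj(c,[D,T,[.482,-.005,.142]]));go(o,R,T)
E
```

```text
t 10.82 p [ 0.5425 -0.2044  0.2265] q7 -1.42 F [-0.3 -0.   0.4] w 0.277
xaxis [ 0.999 -0.043 -0.002] z [-0.002  0.001 -1.   ]
[[314.31443811 312.69841806]
 [314.3005522  240.42723974]
 [  2.96885172 362.88383318]]
tool delta [  2.2   1.1 117.5]
```

View pics/wrist2.png

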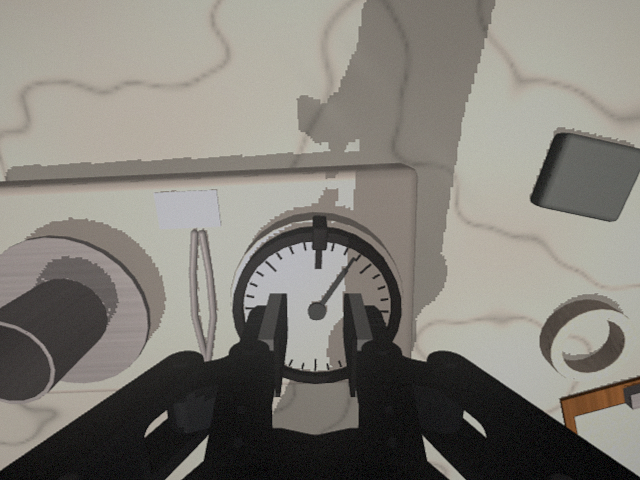

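The wrist view shows the dial hub at (316,311), the zero mark from (318,268) up to the tab at about (319,217–248), and the needle tip near (355,258). It has turned clockwise by about 0.6–0.7 rad. Next I convert these.

```bash
cat > dial.py <<'E'
from h import *
from scipy.optimize import least_squares
def fit(img,c,D0):
    "rim outer ellipse -> centre; then angular profiles"
    g=cv2.cvtColor(img,cv2.COLOR_BGR2GRAY).astype(np.float32)
    return g
def unwrap(c,D,r0,r1,a0=-1.6,a1=2.3,n=782):
    a=np.linspace(a0,a1,n);r=np.linspace(r0,r1,20)
    A,Rr=np.meshgrid(a,r)
    P=np.c_[(D[0]+Rr*np.cos(A)).ravel(),(D[1]-Rr*np.sin(A)).ravel(),np.full(A.size,.091)]
    p=proj(c,P).astype(np.float32).reshape(20,n,2)
    g=cv2.cvtColor(c['pixels'],cv2.COLOR_BGR2GRAY)
    return a,cv2.remap(g,p[...,0],p[...,1],cv2.INTER_LINEAR)
E
python3 - <<'E'
from h import *
c=bot.read_camera('wrist')
cv2.imwrite('pics/w2c.png',cv2.convertScaleAbs(cv2.resize(c['pixels'][205:335,225:410],None,fx=4,fy=4,interpolation=cv2.INTER_CUBIC),alpha=1.5))
for u,v,z in((316.5,311,.091),(318.5,268,.091),(355,258,.091),(319.5,217,.109),(319.5,226,.109),(233,308,.091),(401,308,.091),(317,226,.091),(317,383,.091)): print(u,v,np.round(ray(c,u,v,z),4))
E
```

```text
316.5 311 [ 0.4826 -0.2046  0.091 ]
318.5 268 [ 0.5175 -0.2075  0.091 ]
355 258 [ 0.5242 -0.2341  0.091 ]
319.5 217 [ 0.5603 -0.2097  0.109 ]
319.5 226 [ 0.5543 -0.2094  0.109 ]
233 308 [ 0.4878 -0.1418  0.091 ]
401 308 [ 0.4824 -0.2684  0.091 ]
317 226 [ 0.5493 -0.2077  0.091 ]
317 383 [ 0.4177 -0.2023  0.091 ]
```

View pics/w2c.png

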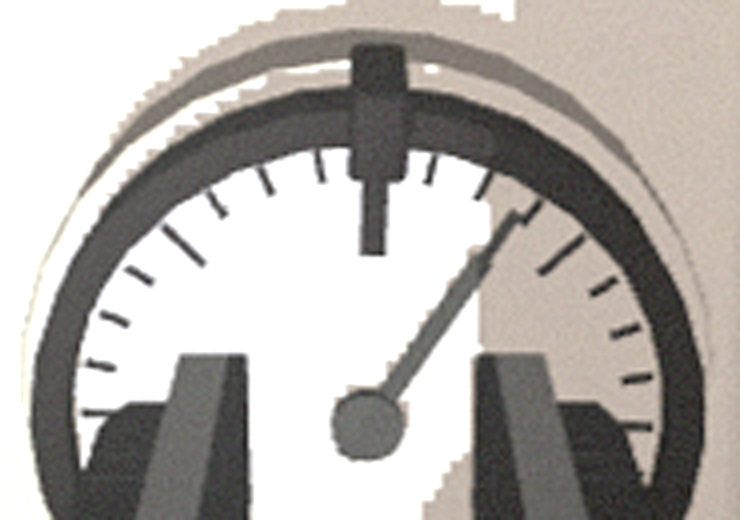

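The crop gives the hub at (367,424), the tab's top face centred at (380,138), the mark end at (372,254) and the needle tip at (515,212). The tab is therefore near (0.546,-0.209), and the turn needed is about 0.54 rad clockwise. I lower the jaws astride the tab.

drive_tool --series '[-0.45,3.7,4.4,20,0,0,0,-0.45,0,0,35,0,0,0,-0.45,0,0,28,0,0,0,-0.45,0,0,12,0,0,0,-0.45,0,0,5,0,0,0,-0.45,0,0,2,0,0,0,-0.45,0,0,0,0,0,0]'

```text
t: 11.8
eef_pos: [0.5473, -0.2094, 0.1266]
tool_rot: [0.0, 1.0, -0.022, 0.001]
contact_force: [0.2, -0.6, -0.2]
gripper_width: 0.273
```

```bash
python3 - <<'E'
from h import *
o,R=st()
s=cam('side');w=cam('wrist')
u,v=proj(s,[[.53,-.205,.12]])[0].astype(int);print(u,v)
a=cv2.resize(s['pixels'][v-40:v+35,u-45:u+45],None,fx=4.4,fy=4.4,interpolation=cv2.INTER_CUBIC)
b=cv2.resize(w['pixels'],None,fx=.62,fy=.62)
H=max(a.shape[0],b.shape[0]);a=cv2.copyMakeBorder(a,0,H-a.shape[0],0,0,0);b=cv2.copyMakeBorder(b,0,H-b.shape[0],0,0,0)
cv2.imwrite('pics/tab.png',cv2.convertScaleAbs(np.hstack([a,b]),alpha=1.5))
E
```

```text
t 11.8 p [ 0.5473 -0.2094  0.1266] q7 -1.43 F [ 0.2 -0.6 -0.2] w 0.273
xaxis [ 0.999 -0.044  0.001] z [ 0.001 -0.    -1.   ]
354 208
```

View pics/tab.png

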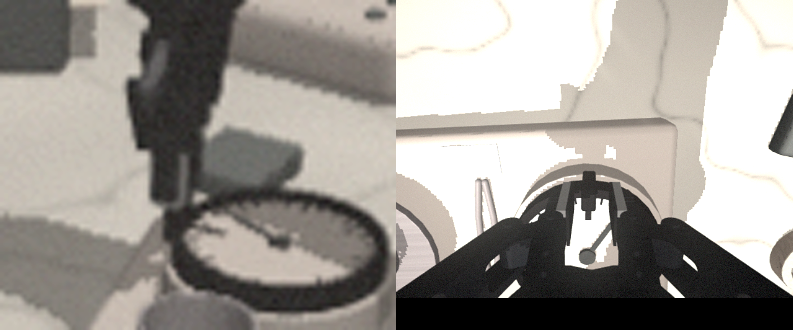

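The jaws stand astride the tab (wrist half, around (588,178)) with no contact force. I go 4 mm lower, then sweep clockwise along the arc.

drive_tool --series '[-0.45,0,0,4,0,0,0,-0.45,-0.2,5.1,0,0,0,0.08,-0.45,-0.2,5.1,0,0,0,0.08,-0.45,-0.2,5.1,0,0,0,0.08,-0.45,-0.2,5.1,0,0,0,0.08,-0.45,-0.2,5.1,0,0,0,0.08,-0.45,0,0,0,0,0,0]'

```text
t: 12.78
eef_pos: [0.5404, -0.2338, 0.1217]
tool_rot: [0.0, 0.976, -0.22, -0.0]
contact_force: [0.3, -0.0, -0.1]
gripper_width: 0.272
```

```bash
cat > dial.py <<'E'
from h import *
D=np.array([.483,-.2048])
def unwrap(c,r0,r1,a0=-.3,a1=1.3,n=641,D=D):
    a=np.linspace(a0,a1,n);r=np.linspace(r0,r1,12)
    A,Rr=np.meshgrid(a,r)
    P=np.c_[(D[0]+Rr*np.cos(A)).ravel(),(D[1]-Rr*np.sin(A)).ravel(),np.full(A.size,.091)]
    p=proj(c,P).astype(np.float32).reshape(12,n,2)
    g=cv2.cvtColor(c['pixels'],cv2.COLOR_BGR2GRAY)
    return a,cv2.remap(g,p[...,0],p[...,1],cv2.INTER_LINEAR).astype(float).mean(0)
E
python3 - <<'E'
from dial import *
from scipy.signal import find_peaks
o,R=st();d=o['eef_pos'][:2]-D;print('tool ang',-np.arctan2(d[1],d[0]),np.hypot(*d))
ks={n:cam(n,'m_'+n) for n in('wrist','top','side')}
for n,c in ks.items():
  for lab,r0,r1 in(('inner needle',.012,.026),('mark+needle',.031,.037),('outer',.040,.048)):
    a,p=unwrap(c,r0,r1);m=cv2.GaussianBlur(p[None],(0,0),40)[0]-p;i,h=find_peaks(m,height=8,prominence=8)
    print(n,lab,[(round(a[j],3),int(m[j])) for j in i])
E
```

```text
t 12.78 p [ 0.5404 -0.2338  0.1217] q7 -1.73 F [ 0.3 -0.  -0.1] w 0.272
xaxis [ 0.903 -0.429 -0.   ] z [-0. -0. -1.]
tool ang 0.4676680960675148 0.06433838794470308
wrist inner needle [(np.float64(0.548), 39), (np.float64(0.673), 39)]
wrist mark+needle [(np.float64(0.018), 41), (np.float64(0.348), 20), (np.float64(0.65), 66), (np.float64(1.08), 16)]
wrist outer [(np.float64(0.013), 10), (np.float64(0.143), 38), (np.float64(0.438), 59), (np.float64(0.617), 72), (np.float64(0.867), 36)]
top inner needle [(np.float64(0.58), 9)]
top mark+needle [(np.float64(0.333), 15), (np.float64(0.607), 12)]
top outer [(np.float64(0.35), 23), (np.float64(0.617), 13)]
side inner needle []
side mark+needle [(np.float64(0.18), 10), (np.float64(1.14), 8)]
side outer [(np.float64(0.225), 11)]
```

drive_tool --series '[-0.45,-0.2,5.1,0,0,0,0.08,-0.45,-0.2,5.1,0,0,0,0.08,-0.45,-0.1,3.9,0,0,0,0.06,-0.45,0,0,0,0,0,0,-0.45,0,0,0,0,0,0]'

```text
t: 13.55
eef_pos: [0.5334, -0.2458, 0.1219]
tool_rot: [0.0, 0.946, -0.325, 0.0]
contact_force: [-0.2, 0.3, 0.1]
gripper_width: 0.275
```

```bash
python3 - <<'E'
from dial import *
from scipy.signal import find_peaks
o,R=st();d=o['eef_pos'][:2]-D;print('tool ang',-np.arctan2(d[1],d[0]),np.hypot(*d))
ks={n:cam(n,'n_'+n) for n in('wrist','top')}
for n,c in ks.items():
  for lab,r0,r1 in(('inner needle',.012,.026),('mark+needle',.031,.037),('outer',.040,.048)):
    a,p=unwrap(c,r0,r1);m=cv2.GaussianBlur(p[None],(0,0),40)[0]-p;i,h=find_peaks(m,height=6,prominence=6)
    print(n,lab,[(round(a[j],3),int(m[j])) for j in i])
c=ks['wrist']; u,v=proj(c,[[.505,-.222,.091]])[0].astype(int);print(u,v)
cv2.imwrite('pics/near.png',cv2.convertScaleAbs(cv2.resize(c['pixels'][max(0,v-75):v+75,u-100:u+100],None,fx=4,fy=4,interpolation=cv2.INTER_CUBIC),alpha=1.6))
E
```

```text
t 13.55 p [ 0.5334 -0.2458  0.1219] q7 -1.9 F [-0.2  0.3  0.1] w 0.275
xaxis [ 0.788 -0.615  0.   ] z [ 0. -0. -1.]
tool ang 0.6830966286114591 0.06500517787834867
wrist inner needle [(np.float64(-0.055), 9), (np.float64(0.575), 44)]
wrist mark+needle [(np.float64(0.215), 38), (np.float64(0.585), 66), (np.float64(0.665), 68), (np.float64(0.942), 18)]
wrist outer [(np.float64(0.217), 10), (np.float64(0.345), 38), (np.float64(0.568), 50), (np.float64(0.655), 74), (np.float64(0.872), 12), (np.float64(1.09), 26)]
top inner needle [(np.float64(0.58), 9)]
top mark+needle [(np.float64(0.568), 22)]
top outer [(np.float64(0.568), 27), (np.float64(0.948), 11)]
310 376
```

View pics/near.png

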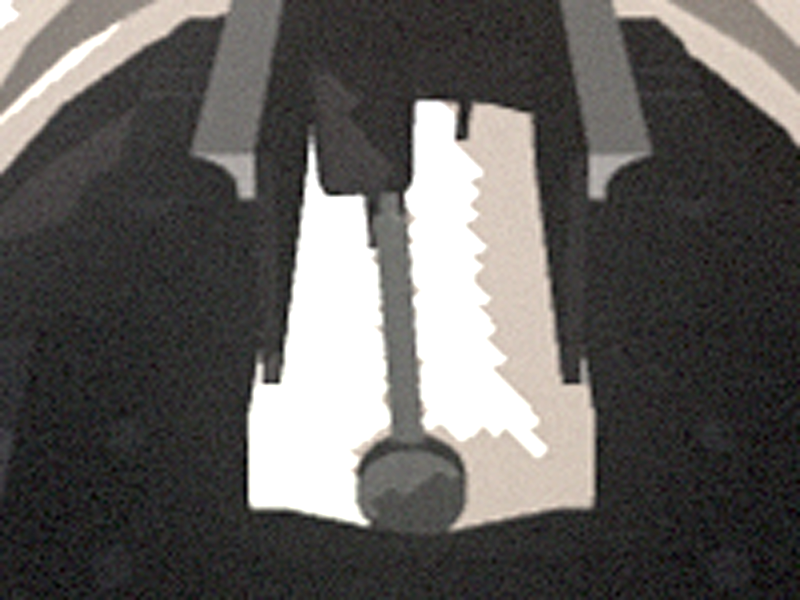

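View: hub (412,485), needle along to (388,195). The zero mark shows mostly under the needle, its left edge at about (371,225), so it trails by roughly 0.03 rad. I back off, lift, and measure it unobstructed.

drive_tool --series '[-0.45,0,-4,0,0,0,0,-0.45,0,0,-10,0,0,0,-0.45,0,0,-35,0,0,0,-0.45,0,0,-40,0,0,0,-0.45,0,0,-20,0,0,0,-0.45,0,0,0,0,0,0,-0.45,0,0,0,0,0,0]'

```text
t: 14.52
eef_pos: [0.5352, -0.2425, 0.2261]
tool_rot: [0.0, 0.945, -0.326, -0.001]
contact_force: [0.3, -0.3, -0.9]
gripper_width: 0.272
```

```bash
cat > meas.py <<'E'
from dial import *
# per-radius dark-run edges round the mark/needle, relative to hub centre found in image
def meas(c,lo=.3,hi=.9):
    for r in(.014,.018,.022,.026,.030,.033,.036,.039,.042,.045,.048):
        a,p=unwrap(c,r-.0004,r+.0004,lo,hi,601)
        i0=np.argmin(p); T=(np.percentile(p,85)+p[i0])/2
        k=p<T; j=i0
        while j>0 and k[j-1]: j-=1
        l=i0
        while l<600 and k[l+1]: l+=1
        print(round(r*1000),'edges %.3f %.3f mid %.3f w_mm %.1f'%(a[j],a[l],(a[j]+a[l])/2,(a[l]-a[j])*r*1000),'min',int(p[i0]),'bg',int(np.percentile(p,85)))
if __name__=='__main__':
    st();c=cam('wrist','last');print(proj(c,[[*D,.091]])); meas(c)
    np.savez('last.npz',**{k:np.asarray(v) for k,v in c.items()})
E
python3 meas.py
```

```text
t 14.53 p [ 0.5352 -0.2425  0.2261] q7 -1.9 F [ 0.3 -0.3 -0.9] w 0.272
xaxis [ 0.787 -0.616 -0.001] z [-0.001  0.    -1.   ]
[[317.28443548 317.56008692]]
14 edges 0.499 0.787 mid 0.643 w_mm 4.0 min 73 bg 180
18 edges 0.535 0.771 mid 0.653 w_mm 4.2 min 70 bg 181
22 edges 0.533 0.716 mid 0.625 w_mm 4.0 min 71 bg 181
26 edges 0.550 0.703 mid 0.627 w_mm 4.0 min 70 bg 181
30 edges 0.562 0.689 mid 0.626 w_mm 3.8 min 70 bg 181
33 edges 0.556 0.681 mid 0.619 w_mm 4.1 min 69 bg 181
36 edges 0.539 0.674 mid 0.607 w_mm 4.9 min 62 bg 181
39 edges 0.548 0.672 mid 0.610 w_mm 4.8 min 51 bg 181
42 edges 0.544 0.661 mid 0.603 w_mm 4.9 min 50 bg 181
45 edges 0.551 0.652 mid 0.602 w_mm 4.5 min 44 bg 181
48 edges 0.547 0.652 mid 0.600 w_mm 5.0 min 47 bg 180
```

```bash
python3 - <<'E'
from dial import *
z=np.load('last.npz');c={k:z[k] for k in z}
# lateral strips: axis direction at .61, lateral offset in mm (+ = clockwise)
g=cv2.cvtColor(c['pixels'],cv2.COLOR_BGR2GRAY)
e=np.array([np.cos(.61),-np.sin(.61)]);n=np.array([-np.sin(.61),-np.cos(.61)])
s=np.arange(-5,5.1,.5)/1000
print('  ',np.round(s*1000,1))
for r in np.arange(-.006,.062,.003):
    P=np.array([[*(D+e*r+n*k),.091] for k in s]);p=proj(c,P).astype(np.float32)
    print('%3d'%round(r*1000),cv2.remap(g,p[:,0][None],p[:,1][None],cv2.INTER_LINEAR)[0].tolist())
E
```

```text
[-5.  -4.5 -4.  -3.5 -3.  -2.5 -2.  -1.5 -1.  -0.5  0.   0.5  1.   1.5
  2.   2.5  3.   3.5  4.   4.5  5. ]
 -6 [168, 149, 125, 100, 82, 74, 72, 74, 74, 72, 73, 74, 75, 74, 73, 71, 70, 72, 78, 97, 121]
 -3 [74, 74, 76, 75, 75, 76, 76, 75, 74, 72, 73, 75, 75, 76, 77, 74, 74, 74, 73, 74, 75]
  0 [72, 72, 74, 74, 74, 76, 75, 74, 71, 74, 74, 72, 76, 77, 73, 75, 76, 75, 75, 76, 79]
  3 [80, 68, 75, 76, 74, 76, 76, 75, 75, 74, 73, 73, 73, 74, 74, 74, 73, 75, 76, 76, 75]
  6 [144, 131, 103, 77, 62, 57, 55, 60, 62, 62, 58, 62, 66, 65, 61, 56, 51, 52, 56, 64, 77]
  9 [182, 180, 179, 180, 183, 185, 186, 152, 113, 69, 66, 68, 75, 75, 90, 122, 157, 177, 184, 175, 170]
 12 [179, 179, 179, 182, 182, 176, 148, 115, 82, 76, 73, 72, 73, 71, 77, 127, 161, 184, 181, 182, 184]
 15 [180, 179, 181, 182, 180, 175, 150, 120, 87, 78, 75, 75, 74, 75, 80, 121, 161, 183, 182, 179, 181]
 18 [180, 182, 181, 181, 180, 184, 170, 139, 95, 74, 70, 71, 71, 73, 81, 100, 128, 156, 173, 181, 180]
 21 [180, 180, 180, 182, 183, 180, 167, 131, 96, 71, 73, 73, 73, 71, 98, 132, 164, 176, 181, 180, 180]
 24 [181, 181, 180, 181
[... 556 characters left out ...]
7, 86, 123, 156, 176, 180, 180, 179]
 42 [181, 180, 185, 168, 136, 88, 62, 52, 59, 69, 76, 74, 64, 71, 101, 144, 171, 183, 180, 179, 179]
 45 [180, 181, 184, 177, 143, 95, 57, 44, 55, 67, 76, 78, 71, 68, 128, 166, 185, 181, 181, 182, 181]
 48 [130, 132, 134, 130, 101, 72, 47, 48, 54, 61, 64, 64, 65, 69, 111, 150, 169, 175, 180, 183, 184]
 51 [51, 52, 51, 50, 50, 51, 53, 54, 53, 53, 52, 51, 49, 51, 50, 46, 45, 56, 82, 141, 170]
 54 [50, 55, 55, 54, 53, 50, 52, 54, 53, 51, 51, 54, 50, 51, 54, 51, 42, 51, 100, 143, 170]
 57 [52, 53, 54, 54, 54, 53, 53, 54, 50, 51, 53, 53, 53, 53, 51, 48, 42, 36, 47, 54, 56]
 60 [50, 51, 52, 53, 53, 53, 53, 54, 54, 53, 53, 54, 51, 44, 45, 44, 42, 36, 39, 45, 48]
```

```bash
python3 - <<'E'
from dial import *
# free mark in wrist2 (crop rows, same height/scale): half-max width in px along rows, and in last.png rotate needed
g=cv2.imread('pics/wrist2.png',0).astype(float)
for v in(252,256,260,264): print(v,g[v,310:330].astype(int).tolist())
g=cv2.imread('pics/last.png',0).astype(float)
for v in range(244,302,4): print(v,g[v,303:326].astype(int).tolist())
E
```

```text
252 [185, 179, 185, 184, 189, 133, 45, 59, 54, 55, 46, 68, 155, 189, 183, 179, 184, 183, 183, 180]
256 [183, 182, 184, 184, 168, 105, 48, 54, 54, 56, 47, 60, 153, 190, 186, 184, 182, 183, 179, 184]
260 [184, 182, 185, 186, 167, 109, 50, 52, 52, 51, 52, 72, 157, 185, 183, 181, 185, 185, 180, 181]
264 [181, 184, 186, 185, 150, 79, 51, 57, 57, 54, 48, 116, 173, 185, 182, 183, 186, 183, 184, 183]
244 [47, 43, 49, 54, 55, 47, 52, 54, 54, 51, 43, 51, 50, 44, 39, 40, 46, 56, 45, 39, 35, 44, 38]
248 [51, 44, 46, 52, 53, 48, 53, 56, 53, 51, 49, 53, 49, 44, 37, 35, 40, 44, 43, 42, 46, 34, 26]
252 [190, 134, 44, 48, 51, 56, 55, 53, 55, 57, 51, 54, 53, 53, 51, 36, 112, 170, 178, 182, 183, 181, 170]
256 [186, 143, 63, 42, 52, 57, 48, 43, 51, 51, 51, 53, 53, 49, 50, 39, 99, 164, 183, 180, 182, 187, 131]
260 [177, 183, 180, 185, 181, 185, 189, 135, 47, 52, 68, 75, 73, 54, 148, 183, 182, 180, 178, 181, 177, 181, 181]
264 [183, 177, 176, 183, 178, 181, 183, 148, 78, 51, 61, 70, 70, 60, 118, 166, 180, 179, 179, 177, 179, 176, 179]
268 [181, 179, 179, 183, 180, 181, 183, 164, 99, 37, 55, 64, 74, 63, 91
[... 262 characters left out ...]
79, 180]
280 [179, 177, 181, 181, 179, 178, 181, 181, 182, 186, 135, 69, 70, 75, 71, 106, 165, 180, 184, 178, 180, 176, 177]
284 [178, 181, 178, 180, 181, 180, 178, 181, 178, 183, 140, 80, 73, 72, 73, 79, 105, 160, 181, 181, 182, 182, 178]
288 [179, 180, 179, 178, 180, 178, 180, 179, 180, 186, 153, 96, 69, 74, 70, 66, 139, 176, 181, 180, 180, 176, 181]
292 [180, 178, 180, 182, 181, 179, 183, 177, 183, 185, 165, 106, 73, 72, 74, 71, 124, 171, 180, 178, 181, 180, 180]
296 [182, 177, 178, 178, 178, 179, 176, 181, 181, 181, 186, 138, 75, 70, 71, 72, 85, 119, 163, 180, 180, 181, 179]
300 [179, 177, 180, 182, 178, 182, 179, 179, 180, 182, 175, 135, 85, 73, 74, 73, 80, 151, 185, 178, 179, 181, 180]
```

The zero mark (6.5 px wide) now sits under the needle, with its centre about 0.7–1 px short of the needle line, i.e. 0.012–0.018 rad. I nudge the tab another ~1.1 mm.

drive_tool --series '[-0.45,0,0,20,0,0,0,-0.45,0,0,40,0,0,0,-0.45,0,0,35,0,0,0,-0.45,0,0,10,0,0,0,-0.45,0,2,0,0,0,0,-0.45,0,2,0,0,0,0,-0.45,0,1.1,0,0,0,0.017,-0.45,0,0,0,0,0,0,-0.45,0,0,0,0,0,0]'

```text
t: 15.7
eef_pos: [0.5332, -0.2467, 0.1225]
tool_rot: [-0.0, 0.943, -0.334, 0.001]
contact_force: [1.9, 1.4, 0.7]
gripper_width: 0.272
```

drive_tool --series '[-0.45,0,-4,0,0,0,0,-0.45,0,0,-10,0,0,0,-0.45,0,0,-35,0,0,0,-0.45,0,0,-40,0,0,0,-0.45,0,0,-20,0,0,0,-0.45,0,0,0,0,0,0,-0.45,0,0,0,0,0,0]'

```text
t: 16.58
eef_pos: [0.5344, -0.2434, 0.2259]
tool_rot: [0.0, 0.943, -0.334, -0.001]
contact_force: [0.6, -0.4, -0.1]
gripper_width: 0.279
```

```bash
python3 - <<'E'
from dial import *
st();c=cam('wrist','last2');t=cam('top','topend');s=cam('side','sideend')
g=cv2.cvtColor(c['pixels'],cv2.COLOR_BGR2GRAY)
for v in range(254,302,4): print(v,g[v,303:326].tolist())
w=cv2.resize(c['pixels'][235:335,250:385],None,fx=3.3,fy=3.3,interpolation=cv2.INTER_CUBIC)[:330,:440]
a=cv2.resize(s['pixels'][170:320,270:430],None,fx=2.2,fy=2.2)[:330,:352]
b=cv2.resize(t['pixels'][160:320,80:540],(792,270))
cv2.imwrite('pics/end.png',cv2.convertScaleAbs(np.vstack([np.hstack([w,a]),b[:, :w.shape[1]+a.shape[1]]]),alpha=1.5))
E
```

```text
t 16.57 p [ 0.5344 -0.2434  0.2259] q7 -1.92 F [ 0.6 -0.4 -0.1] w 0.279
xaxis [ 0.777 -0.63  -0.001] z [-0.001  0.    -1.   ]
254 [139, 68, 42, 50, 57, 51, 49, 56, 52, 53, 52, 54, 55, 47, 49, 47, 148, 184, 182, 178, 181, 166, 108]
258 [183, 153, 87, 57, 58, 79, 72, 44, 42, 55, 62, 59, 57, 135, 172, 180, 186, 179, 180, 180, 179, 179, 172]
262 [180, 182, 179, 181, 180, 185, 150, 73, 42, 66, 74, 65, 52, 85, 160, 185, 182, 178, 183, 180, 178, 178, 180]
266 [178, 179, 180, 179, 178, 183, 183, 129, 51, 66, 72, 76, 63, 67, 151, 187, 180, 183, 180, 180, 183, 179, 181]
270 [183, 180, 181, 180, 180, 180, 186, 146, 76, 73, 85, 84, 79, 63, 103, 164, 181, 178, 178, 180, 179, 181, 180]
274 [179, 177, 179, 180, 182, 180, 185, 168, 106, 68, 74, 74, 76, 74, 81, 158, 184, 181, 180, 181, 178, 178, 180]
278 [179, 182, 181, 182, 181, 179, 179, 182, 153, 94, 70, 73, 76, 75, 88, 157, 183, 178, 181, 180, 178, 180, 181]
282 [181, 182, 183, 179, 181, 178, 182, 181, 187, 154, 93, 71, 70, 75, 76, 156, 184, 180, 181, 180, 182, 182, 179]
286 [183, 181, 182, 179, 182, 180, 180, 181, 186, 150, 92, 69, 75, 74, 74, 128, 172, 181, 179, 182, 180, 181, 179]
290 [179, 179, 179, 182, 179, 178, 181, 181, 183, 160, 107, 70, 74, 74, 69, 102, 162, 185, 179, 181, 182, 178, 174]
294 [181, 180, 180, 180, 180, 179, 182, 182, 182, 186, 152, 95, 74, 71, 72, 77, 155, 186, 180, 178, 181, 183, 178]
298 [179, 178, 182, 179, 183, 179, 179, 183, 181, 185, 167, 123, 69, 76, 75, 75, 127, 174, 181, 180, 181, 180, 179]
```

View pics/end.png

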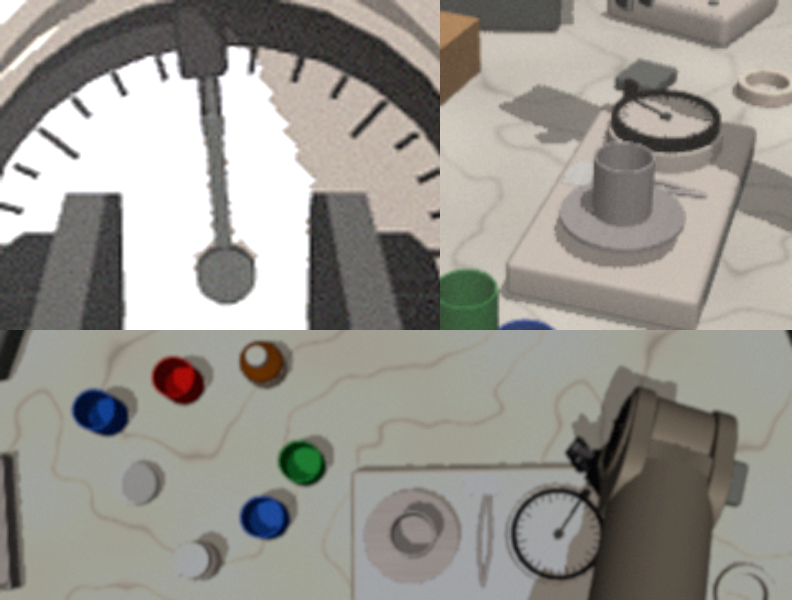

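The end views show the mark centred under the needle to about 0.3 px (~0.006 rad). The cup stands in the middle of the pan, everything else is in place, and the arm is clear.

```bash
python3 -c "
from station import bot
print(bot.hand_in())"
```

```text
the job is handed in; nothing more can be done
None
```

The job is handed in at about 16.6 s of the 56 s allowed; the hand-in returns no verdict.

- **Cup:** I set the plain steel cup upright on the middle of the pan, lowering it slowly, and let go. The pan's travel is not reported. I lowered the cup only about 3–4 mm past first contact against the 25 mm stop, and saw no notable force.
- **Dial:** I turned the rim clockwise by pushing the tab with the jaws around it, measured the result, then made one small correction of about 0.017 rad.
- **Last checks:** In the wrist image the zero mark is centred under the needle to about 0.3 px (about 0.006 rad). The arm stands clear above the dial. The other objects I could see had not moved, but in the last top view the arm hid part of the dial side and most of the timer.
- **Disagreements:** My first estimate of the tab position from the top camera was about 4 mm off sideways, so I used the wrist camera's value instead. Closing on the cup also gave a brief 6.6 N upward reading that I did not explain. The cup lifted and stood normally afterwards.

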